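# Unlatch the lap guard gate and hook it back

### The job

Open the yellow guard gate of the gem-polishing lap so the copper disc can be reached: lift the latch bar by its red knob out of its catch, swing the gate round to the hold-back keeper until the bar has dropped fully into the keeper's notch, and let go so that the gate stays hooked open. Work gently: never wrench or ram the bar against the catch or the keeper (stay well under 12 N), and leave the other things on the bench where they are.

Things in the scene. Friction and masses are not known exactly. Their poses are not given: they have to be found in the camera images.
- lap: Fixed green gem-polishing lap, about 260 x 200 mm, up to 125 mm high, a copper disc inside, open at the front, where the gate shuts it. Origin: foot of the gate's upright hinge axis, on the table; z up. The shut gate lies along this frame's -y; the disc is on the +x side, and the gate opens to -x, over clear bench. At gate angle g the gate points along (-sin g, -cos g) of this frame's x, y.
- gate (a joint): Angle of the yellow-framed clear gate about the hinge axis, rad: 0 = shut, grows as the free end swings towards the robot (clockwise seen from above), stop at 1.95. Panel 12 mm thick, to 200 mm out from the hinge, 30 to 135 mm above the table. A weak spring always pulls it shut (0.12 to 0.2 N m, about 1 N at the knob): let go, it swings shut unless its bar is hooked.
- latch (a joint): Angle of the steel latch bar on the gate, rad: 0 = level (lower stop, gravity takes it there), grows as its outer end is lifted, stop at 0.30. It pivots 60 mm out from the hinge axis, 150 mm above the table, in the gate's plane. Outer end: a round rod 10 mm thick, its axis 150 mm above the table when level, ending 250 mm from the hinge axis. 1 to 2 N at the knob lifts it.
- latch_knob (a point): Grip point on the latch bar's lifting knob: on a steel stem 12 mm thick, with a red head 20 mm across, 22 to 32 mm above this point; the bar's top is 30 mm below it. 165 mm out from the hinge axis, 105 mm from the bar's pivot, 188 mm above the table when level. Axes: z up the stem, -y outward, -x the way the gate opens. Grip it from above across the gate (along x), turning with the gate.
- catch: Fixed dark steel post with an open-topped notch that holds the bar of the shut gate. Origin at the foot of the hinge axis, like the lap's; the post stands on this frame's -y axis, 213 to 237 mm out. Notch 15 mm wide; its wall on the opening side (-x) ends 160 mm above the table, 15 mm above the level bar's underside: the bar clears it when raised more than 0.10 rad.
- keeper: Fixed hold-back post with a curved yellow plate, on which a steel strike with a second notch is clamped. Origin at the foot of the hinge axis; the post stands on this frame's -y axis, 213 to 237 mm out: the gate points along this -y when its bar is over point keeper_mid. The strike is clamped at a setting that is NOT given: its notch lies anywhere within 60 mm of keeper_mid along the gate's arc, to be seen or felt.
- keeper_mid (a point): Middle setting of the keeper's strike, 225 mm from the hinge axis, 150 mm high; keeper's axes. Along -x (the gate's way), from the notch centre: a ramp that a level bar meets 36 mm before it, a lip 11 mm before it, 154 mm high, the notch 16 mm wide, then a black stop, 200 mm high, 8 mm past the centre. A bar raised over 0.08 rad passes the lip and meets the stop, where force rises steeply; lowered there it drops in.
- dish: Loose bystander: a small brass polish bowl, 64 mm across, 22 mm high; origin at the centre of its underside.
- tin: Loose bystander: a round aluminium compound tin, 52 mm across, 32 mm high; origin at the centre of its underside.
- oil: Loose bystander: a green glass oil bottle, 56 mm across, 130 mm high; origin at the centre of its underside.
- jar: Loose bystander: an amber jar with a black cap, 66 mm across, 75 mm high; origin at the centre of its underside.
- mug: Loose bystander: a blue mug, 76 mm across, 88 mm high; origin at the centre of its underside.
- brush: Loose bystander: a cleaning brush lying flat.
- dops: Loose bystander: a dark wooden block 70 x 110 x 28 mm holding four upright brass dop sticks, 81 mm high over all; origin at the centre of its underside.

How it is judged:
On the way, in this order (a step that is already met when the one before it is completed fails the run):
1. the latch bar is lifted clear of its catch (raised more than 0.10 rad) with the gate still near shut (value of joint latch above 0.1 rad and value of joint gate below 0.15 rad), for 0.1 s.
2. the gate is swung past 0.6 rad (value of joint gate above 0.6 rad), for 0.1 s.
At the end, for the whole second after the job is handed in: the gate, let go, stays hooked open at the keeper against its spring (beyond 0.9 rad, moving less than 0.03 rad/s) with the latch bar down in the notch (within 0.03 rad of level) (value of joint gate above 0.9 rad and value of joint latch below 0.03 rad and velocity of joint gate between -0.03 and 0.03 rad/s and velocity of joint latch above -0.05 rad/s); the robot touches nothing.
It fails at once if the latch bar is wrenched against the catch with more than 12 N (contact force between latch and catch above 12 N).
It fails at once if the latch bar is rammed against the keeper with more than 12 N (contact force between latch and keeper above 12 N).
It fails at once if a bystander is moved more than 30 mm or tipped over ((distance of dish from where it was at the start of the episode above 0.03 m or angle between dish's own z axis and vertical above 0.5 rad) or (distance of tin from where it was at the start of the episode above 0.03 m or angle between tin's own z axis and vertical above 0.5 rad) or (distance of oil from where it was at the start of the episode above 0.03 m or angle between oil's own z axis and vertical above 0.5 rad) or (distance of jar from where it was at the start of the episode above 0.03 m or angle between jar's own z axis and vertical above 0.5 rad) or (distance of mug from where it was at the start of the episode above 0.03 m or angle between mug's own z axis and vertical above 0.5 rad) or distance of brush from where it was at the start of the episode above 0.03 m or (distance of dops from where it was at the start of the episode above 0.03 m or angle between dops's own z axis and vertical above 0.5 rad)).
It also fails if it takes over 64 s, if anything falls off the work surface, if the arm or the gripper's body presses on something with over 40 N, if the wrist force passes 120 N, or if a joint passes its speed limit or range.

### The arm

A 7-joint arm with a two-finger parallel gripper is mounted at the origin on the work surface. World frame = base frame: x ahead of the robot, y to its left, z up, the work surface at z = 0. Lengths are in m, angles in rad, forces in N, time in s.
With the tool pointing down it reaches from about 0.425 to 0.875 m from the base axis. Payload 4.7 kg.
Tool frame: the origin (TCP) lies at the very end of the fingers, on their centre line; the grasp point (between the pads) lies 19 mm behind it; z points along the fingers, y is the line along which they close (so a half turn about z gives the same grasp; the last joint's range is limited). The gripper opens to 87 mm and grips with 3 to 60 N. Pads are 19 mm wide; open, the fingers measure 117 mm over their backs; the gripper's body (75 mm by 190 mm) begins 51 mm behind the grasp point.
Start: joints at [-1.25, 0.321, -0.07, 1.45, 0.023, 1.371, -0.057], TCP at [0.196, 0.62, 0.223] pointing down, gripper open.
Joint ranges: [-2.86, 2.86], [-0.3, 2.09], [-1.38, 1.24], [0.06, 2.45], [-1.56, 4.7], [0.09, 2.05], [-2.69, 2.69]. Speed limits (rad/s): [2.57, 2.57, 3.14, 3.14, 3.14, 3.14, 3.14].

### API

Orientations are given as a 3x3 rotation matrix whose columns are the frame's x, y, z axes.
In Python, from bench import status, snapshot, camera_params, workorder gives the robot as it stands. The module is installed in compiled form; this text tells all that it offers.
- The arm moves only by the shell command python3 -m handwheel 'ROWS' [FORCE]. ROWS is JSON, a list of rows, each a list of 7 numbers: the shift along the tool's x, y, z in mm, then the turn, a rotation vector about the tool's x, y, z in rad, then the opening in per cent of the stroke, from 0 (shut) to 100 (fully open). A call has 1 to 20 rows; each row shifts and turns the commanded pose from where the row before left it, along the tool's axes as they then stand; what a row does not reach is not made up. A row lasts 1/12 s, in which the tool goes at most 41.7 mm and 7.16 degrees, less where a joint would pass 70% of its speed; a pose out of reach is approached as far as the arm can. A call with a gripper value outside its range is refused whole. The fingers move at their own pace and stop on an object; FORCE is the grip in N (left out, the last holds). Time passes only in rows, so rows that do not move let the fingers close. It gives the time, the measured TCP pose, the force, the opening and the grip force at its end, in the units of the state.
- status.read_state(): the state, without advancing time (a new reading comes with each control period).
- snapshot(name): name is "scene" or "side" or "wrist"; returns the picture (384x512x3 uint8, red, green, blue); there is no depth.
- camera_params(name): a dict with "vertical_fov" (degrees; the focal length in pixels is half the picture's height over the tangent of half this angle, whatever the lens; pixels are square), "cx", "cy" (the principal point, pixels), "world_from_camera" (4x4, takes a point from camera to world coordinates). Camera axes: x right, y up, looking along -z (the intrinsics and any distortion apply to the point x, -y, -z); pixel columns grow to the right and rows downward; lengths in m; the calibration is good to about 2 mm. A picture is of the moment at which its call begins: read the wrist's pose just before it. camera_params takes no time and is no camera call; for the wrist camera it gives the pose at the moment of the call.
- workorder.hand_in(): hands the job in; it is judged then, once.
The state is a dict: "t": time; "joint_pos": joint angles; "qvel": joint speeds; "joint_efforts": joint torques, N m; "tool_pos": TCP position; "tool_rot": TCP orientation; "ft_force": force on the tool from outside, world axes, zero at the start; "moment": the same for the moment, N m; "opening": finger opening in m; "grip_force": force on a finger pad.
Only numpy, scipy, OpenCV 4.12 (cv2) and the standard library are available. Lean on these libraries where they do the work, as an engineer would, in place of code of your own. Each camera call takes 0.05 s, during which the arm holds its last target. There are 200 camera calls.

## Working session

There is one attempt and no reset: what is moved stays moved. The work goes in short steps, Python scripts to look and compute and a shell command to move; the robot and the scene stay as the last step left them, time stands still between calls to the robot, and variables do not carry over. Pictures are saved under pics/ and viewed, at most 10 in all, crops included, and the job is handed in when it is done.

```bash
mkdir -p pics; python3 - <<'E'
from bench import status, snapshot, camera_params
import cv2, numpy as np
s=status.read_state(); print(s)
for n in ("scene","side","wrist"):
    p=camera_params(n); print(n,{k:(np.round(v,4).tolist() if k=="world_from_camera" else v) for k,v in p.items()})
    im=snapshot(n); cv2.imwrite(f"pics/{n}0.png",im[:,:,::-1])
a=[cv2.imread(f"pics/{n}0.png") for n in ("scene","side","wrist")]
E
```

```text
{'t': 0.0, 'joint_pos': array([-1.24991008,  0.32180845, -0.07008667,  1.45166599,  0.02260279,
        1.37075234, -0.05693713]), 'qvel': array([-0.00095108,  0.0006877 , -0.0002465 , -0.00047683, -0.00023915,
       -0.00057528, -0.00025139]), 'joint_efforts': array([ 7.05242583e-04, -4.91294432e+01, -4.03346876e-01, -3.12519479e+01,
       -6.38628239e-02,  4.38720058e-02,  1.66864388e-04]), 'tool_pos': array([0.19618315, 0.61912729, 0.22147547]), 'tool_rot': array([[-9.53307736e-01,  3.02000241e-01, -4.63726171e-04],
       [ 3.02000581e-01,  9.53306064e-01, -1.78794719e-03],
       [-9.78875118e-05, -1.84450946e-03, -9.99998294e-01]]), 'ft_force': array([-0.08163113,  0.51369779, -0.26729974]), 'moment': array([0.04424353, 0.06584112, 0.01741878]), 'grip_force': 0.0, 'opening': 0.0869367441471317}
scene {'vertical_fov': 52.93879850266894, 'cx': 253.8143911143803, 'cy': 194.6409276330195, 'world_from_camera': [[0.907, -0.3608, 0.2172, 0.8395], [0.4211, 0.7801, -0.4628, -0.5907], [-0.0024, 0.5112, 0.8595, 1.1704], [0.0, 0.0, 0.0, 1.0]]}
side {'vertical_fov': 45.34339323487742, 'cx': 263.28467982182474, 'cy': 202.74850257513285, 'world_from_camera': [[0.7263, 0.4684, -0.503, -0.1105], [-0.6871, 0.4737, -0.5509, -0.7273], [-0.0197, 0.7457, 0.6659, 1.0177], [0.0, 0.0, 0.0, 1.0]]}
wrist {'vertical_fov': 67.33121525813266, 'cx': 256.2579291601402, 'cy': 192.17764103971498, 'world_from_camera': [[0.3034, -0.9116, -0.2774, 0.1199], [0.9528, 0.2897, 0.0904, 0.6439], [-0.002, -0.2917, 0.9565, 0.3834], [0.0, 0.0, 0.0, 1.0]]}
```

View pics/scene0.png

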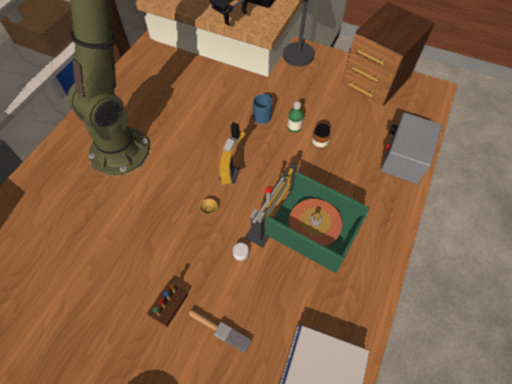

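View pics/side0.png

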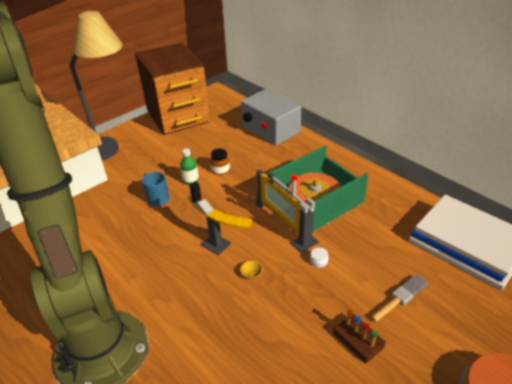

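Scene: lap at about (315,215), gate along (292,172)–(258,225), red knob about (268,189), keeper about (230,160). Side: gate (262,180)–(305,230), knob about (295,178), keeper about (220,220). Next, enlarged crops.

```bash
python3 - <<'E'
import cv2, numpy as np
a=cv2.imread("pics/scene0.png")[115:255,205:305]; b=cv2.imread("pics/side0.png")[140:260,180:330]
A=cv2.resize(a,None,fx=4,fy=4,interpolation=cv2.INTER_CUBIC); B=cv2.resize(b[:, :],None,fx=4,fy=4,interpolation=cv2.INTER_CUBIC)[:, :]
def grid(I,x0,y0):
    for x in range(0,I.shape[1],40):
        cv2.putText(I,str(x0+x//4),(x,8),0,.3,(255,255,255),1); cv2.line(I,(x,10),(x,14),(255,255,255),1)
    for y in range(0,I.shape[0],40): cv2.putText(I,str(y0+y//4),(0,y+4),0,.3,(255,255,255),1)
grid(A,205,115);grid(B,180,140)
cv2.imwrite("pics/cA.png",A);cv2.imwrite("pics/cB.png",B)
E
```

```text
(no output)
```

View pics/cA.png

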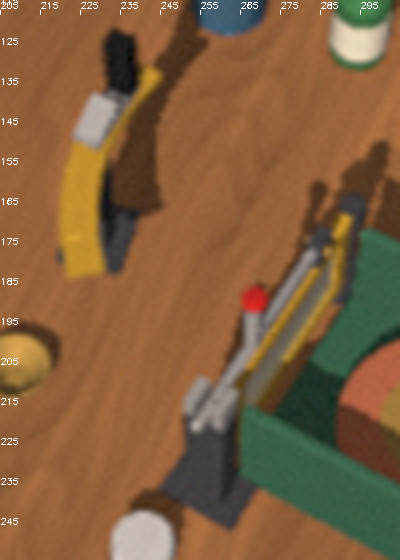

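View pics/cB.png

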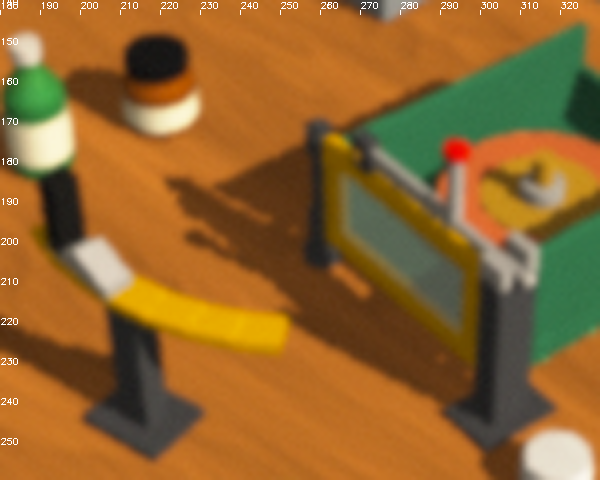

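```bash
cat > h.py <<'E'
import numpy as np, cv2
from bench import status, snapshot, camera_params
def ray(p,uv):
    f=192/np.tan(np.radians(p["vertical_fov"])/2); T=np.array(p["world_from_camera"])
    d=np.array([(uv[0]-p["cx"])/f,-(uv[1]-p["cy"])/f,-1]); return T[:3,3],T[:3,:3]@d
def atz(p,uv,z):
    o,d=ray(p,uv); return o+d*(z-o[2])/d[2]
def tri(pa,a,pb,b):
    o1,d1=ray(pa,a);o2,d2=ray(pb,b)
    t=np.linalg.lstsq(np.c_[d1,-d2],o2-o1,rcond=None)[0]
    x,y=o1+t[0]*d1,o2+t[1]*d2; return (x+y)/2,np.linalg.norm(x-y)
def proj(p,X):
    f=192/np.tan(np.radians(p["vertical_fov"])/2); T=np.array(p["world_from_camera"])
    c=T[:3,:3].T@(np.array(X)-T[:3,3]); return np.array([p["cx"]+f*c[0]/-c[2],p["cy"]-f*c[1]/-c[2]])
E
python3 - <<'E'
from h import *
np.set_printoptions(precision=4,suppress=True)
S,D=camera_params("scene"),camera_params("side")
a=lambda x,y:(205+x/4-.4,115+y/4-.4); b=lambda x,y:(180+x/4-.4,140+y/4-.4)
for n,s,d in [("head",(255,300),(457,151)),("posttop",(353,200),(318,126)),("tip",(196,426),(510,283)),("strike",(98,120),(100,268)),("stoptop",(121,36),(58,172)),("greyblack",(112,95),(84,245)),("yellow end",(86,275),(285,330)),("yellow tip",(158,72),(40,232)),("keeperpost",(118,240),(135,310))]:
    print(n,*tri(S,a(*s),D,b(*d)))
E
```

```text
head [ 0.6297 -0.0447  0.2153] 0.0024737881755860745
posttop [0.6469 0.1197 0.1381] 0.004060952003966671
tip [ 0.6164 -0.1162  0.1411] 0.007291929096314496
strike [0.4218 0.1052 0.1408] 0.0022463719310758935
stoptop [0.4253 0.1478 0.203 ] 0.0034446122907143242
greyblack [0.4243 0.1271 0.1486] 0.004798222669824196
yellow end [ 0.4789 -0.0297  0.1318] 0.0016464415387325252
yellow tip [0.433  0.1971 0.1101] 0.000459194805525244
keeperpost [0.4531 0.0788 0.069 ] 0.05811549381956755
```

Knob head is 0.215 high at 165 mm from a hinge at about (0.645, 0.12), as the text says. The notch is at about 221 mm radius and roughly g = 1.5. I rise first and go over the knob.

```bash
python3 -m handwheel '[[0,0,-37,0,0,0,100],[0,0,-37,0,0,0,100],[-30.7,-25.1,0,0,0,0,100],[-30.7,-25.1,0,0,0,0,100],[-30.7,-25.1,0,0,0,0,100],[-30.7,-25.1,0,0,0,0,100],[-30.7,-25.1,0,0,0,0,100],[-30.7,-25.1,0,0,0,0,100],[-30.7,-25.1,0,0,0,0,100],[-30.7,-25.1,0,0,0,0,100],[-30.7,-25.1,0,0,0,0,100],[-30.7,-25.1,0,0,0,0,100],[-30.7,-25.1,0,0,0,0,100],[-30.7,-25.1,0,0,0,0,100],[-30.7,-25.1,0,0,0,0,100],[-30.7,-25.1,0,0,0,0,100],[-30.7,-25.1,0,0,0,0,100],[-30.7,-25.1,0,0,0,0,100],[-30.7,-25.1,0,0,0,0,100]]'
python3 -m handwheel '[[0,0,0,0,0,0.113,100],[0,0,0,0,0,0.113,100],[0,0,0,0,0,0.113,100],[0,0,0,0,0,0.113,100],[0,0,0,0,0,0.113,100],[0,0,0,0,0,0.113,100],[0,0,0,0,0,0.113,100],[0,0,0,0,0,0.113,100],[0,0,0,0,0,0.113,100],[0,0,0,0,0,0.113,100],[0,0,0,0,0,0.113,100],[0,0,0,0,0,0.113,100],[0,0,0,0,0,0,100],[0,0,0,0,0,0,100]]'
python3 - <<'E'
from h import *
import json
s=status.read_state(); p=camera_params("wrist"); im=snapshot("wrist")
print(s["tool_pos"],s["tool_rot"],s["joint_pos"],s["ft_force"])
p["world_from_camera"]=np.array(p["world_from_camera"]).tolist(); json.dump(p,open("w1.json","w"))
cv2.imwrite("pics/w1.png",cv2.resize(im[:,:,::-1],(768,576),interpolation=cv2.INTER_CUBIC))
E
```

```text
t: 1.73
tool_pos: [0.5655, 0.0535, 0.2966]
tool_rot: [[-0.953, 0.302, 0.0], [0.302, 0.953, 0.0], [-0.0, 0.0, -1.0]]
ft_force: [1.1, 0.0, 0.4]
opening: 0.0871
grip_force: 0.0
t: 2.9
tool_pos: [0.5648, 0.0554, 0.2963]
tool_rot: [[0.089, 0.996, -0.0], [0.996, -0.089, -0.0], [-0.0, -0.0, -1.0]]
ft_force: [-0.1, -0.2, -0.4]
opening: 0.087
grip_force: 0.0
[0.56483331 0.05536313 0.29634823] [[ 8.85502475e-02  9.96071631e-01 -3.99417171e-04]
 [ 9.96071707e-01 -8.85502745e-02 -5.05085867e-05]
 [-8.56786705e-05 -3.93375596e-04 -9.99999919e-01]] [-0.65933271  0.12352838  0.57148679  1.56339224 -0.0669893   1.47476424
 -0.17352698] [-0.07903062 -0.2152356  -0.38054981]
```

View pics/w1.png

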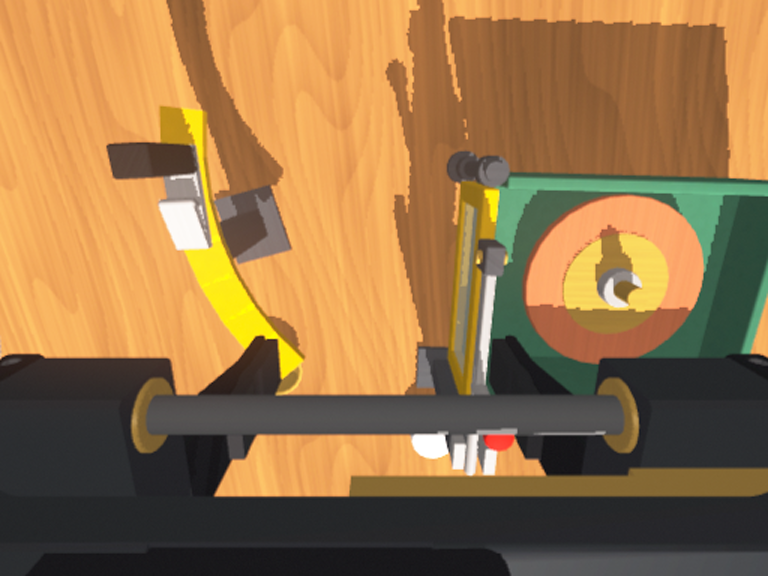

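Wrist view (pixels /1.5): hinge about (321–327,112), latch pivot block (327,171), bar down to (314,310), red head (333,293), notch gap between the white lip block and black stop at about (123,125). I work out these points at their heights.

```bash
python3 - <<'E'
from h import *
import json
np.set_printoptions(precision=4,suppress=True)
W=json.load(open("w1.json")); S,D=camera_params("scene"),camera_params("side")
q=lambda x,y:(x/1.5-.2,y/1.5-.2)
a=lambda x,y:(205+x/4-.4,115+y/4-.4); b=lambda x,y:(180+x/4-.4,140+y/4-.4)
print("head",tri(W,q(499,438),S,a(255,300)),tri(W,q(499,438),D,b(457,151)))
for n,uv,z in [("head",(499,438),.215),("pivot",(491,254),.155),("bar1",(488,300),.155),("bar2",(481,385),.155),("tip",(471,472),.15),("notch",(186,188),.147),("lip",(184,201),.154),("stop near bottom",(196,178),.15),("stop top right",(192,145),.2),("stop top left",(108,146),.2),("hingeA",(490,170),.15),("hingeB",(463,165),.15)]:
    print(n,atz(W,q(*uv),z))
E
```

```text
head (array([ 0.6301, -0.045 ,  0.2183]), np.float64(0.00018705652748644735)) (array([ 0.6301, -0.0464,  0.2156]), np.float64(0.001613561946872104))
head [ 0.6309 -0.0474  0.215 ]
pivot [0.6418 0.0623 0.155 ]
bar1 [0.639  0.0277 0.155 ]
bar2 [ 0.632  -0.0424  0.155 ]
tip [ 0.6224 -0.1283  0.15  ]
notch [0.4311 0.1271 0.147 ]
lip [0.431  0.1188 0.154 ]
stop near bottom [0.4409 0.1332 0.15  ]
stop top right [0.4638 0.1516 0.2   ]
stop top left [0.4163 0.1554 0.2   ]
hingeA [0.6434 0.1202 0.15  ]
hingeB [0.625  0.1252 0.15  ]
```

Gate line gives hinge (0.648, 0.122), knob (0.6306, −0.0445), notch at g ≈ 1.49. Going over the knob and down.

```bash
python3 -m handwheel '[[-23.4,18.6,0,0,0,0,100],[-23.4,18.6,0,0,0,0,100],[-23.4,18.6,0,0,0,0,100],[-23.5,18.6,0,0,0,0,100],[0,0,0,0,0,0,100],[0,0,20,0,0,0,100],[0,0,20,0,0,0,100],[0,0,20,0,0,0,100],[0,0,20,0,0,0,100],[0,0,20,0,0,0,70],[0,0,20,0,0,0,60],[0,0,7,0,0,0,50],[0,0,0,0,0,0,50],[0,0,0,0,0,0,50]]'
python3 - <<'E'
from h import *
im=snapshot("side"); w=snapshot("wrist")
A=cv2.resize(im[90:260,220:350],None,fx=3.5,fy=3.5,interpolation=cv2.INTER_CUBIC)
B=cv2.resize(w[:, 180:400],(340,595))
cv2.imwrite("pics/g1.png",np.hstack([A,B])[:,:,::-1]) if A.shape[0]==595 else print(A.shape)
E
```

```text
t: 4.12
tool_pos: [0.6306, -0.0447, 0.17]
tool_rot: [[0.091, 0.996, 0.0], [0.996, -0.091, 0.0], [0.0, 0.0, -1.0]]
ft_force: [0.0, 0.6, -0.5]
opening: 0.0614
grip_force: 0.0
```

View pics/g1.png

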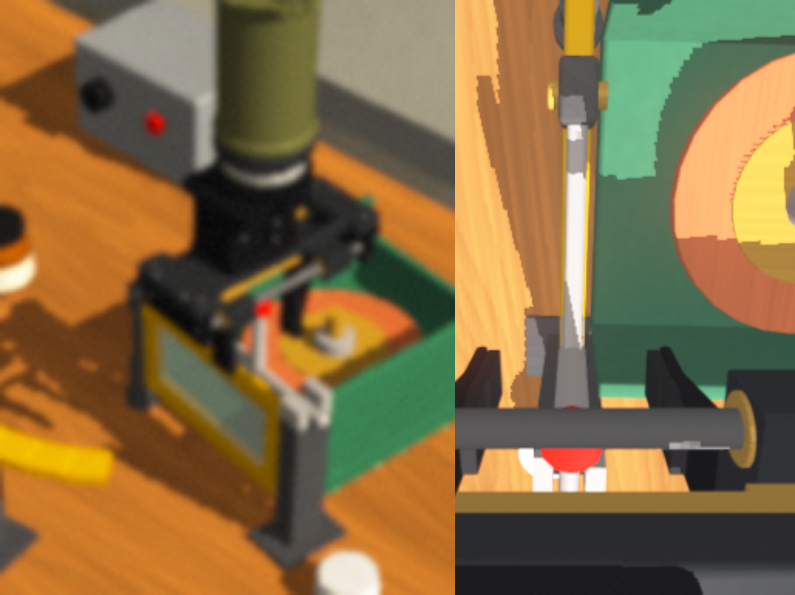

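Knob stem is centred between the fingers (head at (572,455) in the right half, pads at about 485 and 665). I close softly.

```bash
python3 -m handwheel '[[0,0,0,0,0,0,30],[0,0,0,0,0,0,24],[0,0,0,0,0,0,20],[0,0,0,0,0,0,16],[0,0,0,0,0,0,12],[0,0,0,0,0,0,8],[0,0,0,0,0,0,4],[0,0,0,0,0,0,0],[0,0,0,0,0,0,0],[0,0,0,0,0,0,0]]' 8
```

```text
t: 5.05
tool_pos: [0.6306, -0.0449, 0.1697]
tool_rot: [[0.092, 0.996, 0.0], [0.996, -0.092, 0.0], [0.0, 0.0, -1.0]]
ft_force: [0.1, -0.1, 1.6]
opening: 0.0193
grip_force: 8.0
```

```bash
python3 -m handwheel '[[0,0,0,0,0,0,0],[0,0,0,0,0,0,0],[0,0,0,0,0,0,0],[0,0,0,0,0,0,0]]' 8
```

```text
t: 5.38
tool_pos: [0.6306, -0.0449, 0.1697]
tool_rot: [[0.092, 0.996, 0.0], [0.996, -0.092, 0.0], [0.0, 0.0, -1.0]]
ft_force: [-1.0, 0.4, 2.1]
opening: 0.0192
grip_force: 8.0
```

```bash
python3 - <<'E'
from h import *
im=snapshot("side"); w=snapshot("wrist"); s=snapshot("scene")
A=cv2.resize(im[150:220,265:325],None,fx=8,fy=8,interpolation=cv2.INTER_CUBIC)
B=cv2.resize(w[230:384, 180:400],(400,280)); C=cv2.resize(s[160:230,235:305],(280,280),interpolation=cv2.INTER_CUBIC)
C=cv2.copyMakeBorder(C,0,0,0,120,0)
cv2.imwrite("pics/g2.png",np.hstack([A[:560,:390],np.vstack([B,C])])[:,:,::-1])
E
```

```text
(no output)
```

View pics/g2.png

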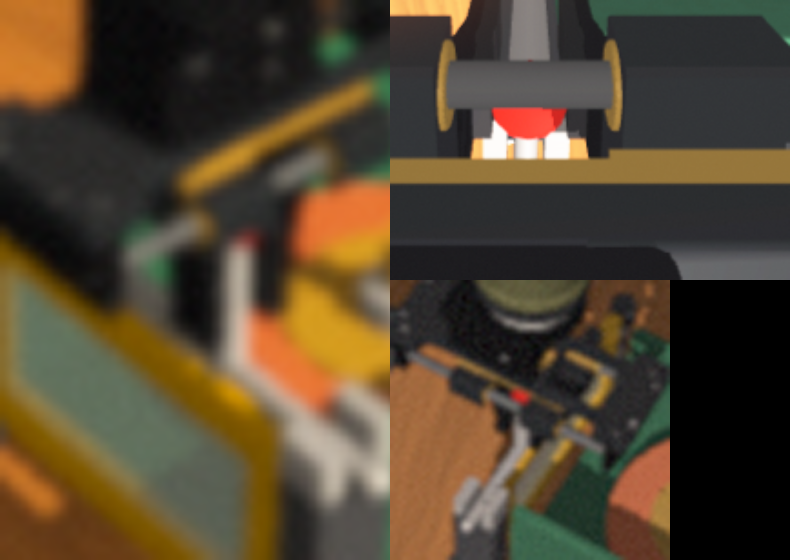

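The fingers hold the knob at 19 mm, so they close on its red head. I firm up the grip and lift along the bar's arc.

```bash
python3 -m handwheel '[[0,0,0,0,0,0,0],[0,0,0,0,0,0,0],[0.32,0,-1.79,0,-0.017,0,0],[0.32,0,-1.79,0,-0.017,0,0],[0.32,0,-1.79,0,-0.017,0,0],[0.32,0,-1.79,0,-0.017,0,0],[0,0,0,0,0,0,0]]' 20
python3 -m handwheel '[[0.32,0,-1.79,0,-0.017,0,0],[0.32,0,-1.79,0,-0.017,0,0],[0.32,0,-1.79,0,-0.017,0,0],[0.32,0,-1.79,0,-0.017,0,0],[0.32,0,-1.79,0,-0.017,0,0],[0.32,0,-1.79,0,-0.017,0,0],[0.32,0,-1.79,0,-0.017,0,0],[0.32,0,-1.79,0,-0.017,0,0],[0,0,0,0,0,0,0],[0,0,0,0,0,0,0]]'
python3 - <<'E'
from h import *
w=snapshot("wrist"); d=snapshot("side")
A=cv2.resize(d[150:230,255:325],(490,560),interpolation=cv2.INTER_CUBIC); B=cv2.resize(w[230:384, 180:400],(300,210))
cv2.imwrite("pics/g3.png",np.hstack([A,cv2.copyMakeBorder(B,0,350,0,0,0)])[:,:,::-1])
E
```

```text
t: 6.12
tool_pos: [0.6308, -0.0432, 0.1772]
tool_rot: [[0.09, 0.996, -0.006], [0.993, -0.09, -0.07], [-0.07, 0.0, -0.998]]
ft_force: [0.9, -1.9, -0.4]
opening: 0.0191
grip_force: 20.0
t: 6.95
tool_pos: [0.6312, -0.0387, 0.1906]
tool_rot: [[0.089, 0.996, -0.018], [0.975, -0.091, -0.202], [-0.203, 0.0, -0.979]]
ft_force: [0.7, -0.7, -0.3]
opening: 0.0191
grip_force: 20.0
```

View pics/g3.png

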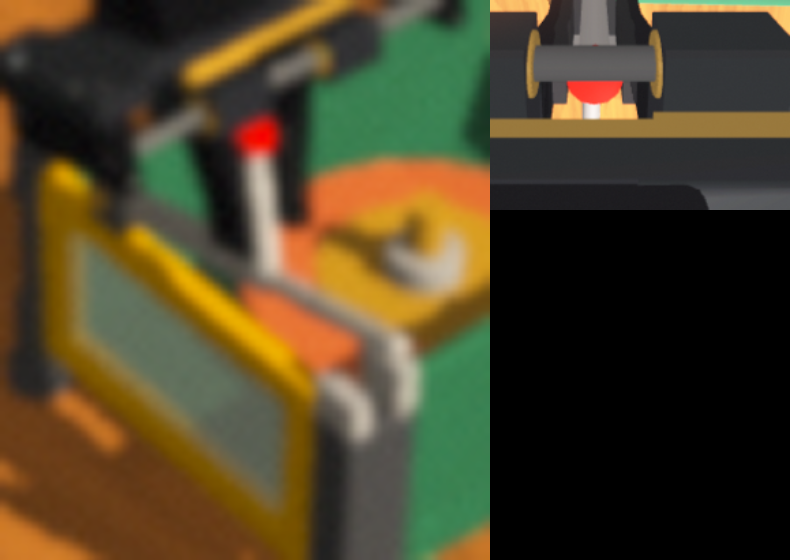

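The bar is out of the catch: tilted stem at (260,200), rod end above the catch at (395,345). Starting the swing, turning with the gate.

```bash
python3 -m handwheel '[[0.03,-3.2,0,0.004,0,0.0196,0],[0.03,-3.2,0,0.004,0,0.0196,0],[0.03,-3.2,0,0.004,0,0.0196,0],[0.03,-3.2,0,0.004,0,0.0196,0],[0.03,-3.2,0,0.004,0,0.0196,0],[0.2,-8.02,-0.04,0.0101,0,0.049,0],[0.2,-8.02,-0.04,0.0101,0,0.049,0],[0.2,-8.02,-0.04,0.0101,0,0.049,0],[0.2,-8.02,-0.04,0.0101,0,0.049,0],[0,0,0,0,0,0,0]]'
python3 -m handwheel '[[0.2,-8.02,-0.04,0.0101,0,0.049,0],[0.2,-8.02,-0.04,0.0101,0,0.049,0],[0.2,-8.02,-0.04,0.0101,0,0.049,0],[0.2,-8.02,-0.04,0.0101,0,0.049,0],[0.2,-8.02,-0.04,0.0101,0,0.049,0],[0.2,-8.02,-0.04,0.0101,0,0.049,0],[0.2,-8.02,-0.04,0.0101,0,0.049,0],[0.2,-8.02,-0.04,0.0101,0,0.049,0],[0,0,0,0,0,0,0]]'
```

```text
t: 7.88
tool_pos: [0.5836, -0.0261, 0.1901]
tool_rot: [[0.375, 0.924, -0.078], [0.905, -0.383, -0.186], [-0.201, -0.001, -0.98]]
ft_force: [3.6, 2.3, -4.3]
opening: 0.0187
grip_force: 20.0
t: 8.63
tool_pos: [0.5325, 0.0106, 0.1899]
tool_rot: [[0.697, 0.703, -0.141], [0.689, -0.711, -0.14], [-0.198, 0.001, -0.98]]
ft_force: [6.6, 3.7, -9.0]
opening: 0.0188
grip_force: 20.0
```

```bash
python3 -m handwheel '[[1,0,-0.2,0,0,0,0],[1,0,-0.2,0,0,0,0],[0,0,0,0,0,0,0],[0,0,0,0,0,0,0]]'
python3 -m handwheel '[[-0.2,0,0.98,0,0,0,0],[-0.2,0,0.98,0,0,0,0],[0,0,0,0,0,0,0],[0,0,0,0,0,0,0]]'
python3 -c "
from bench import status
s=status.read_state();print(s['moment'],s['ft_force'])"
```

```text
t: 8.97
tool_pos: [0.5338, 0.0098, 0.1903]
tool_rot: [[0.697, 0.703, -0.142], [0.688, -0.711, -0.142], [-0.201, 0.001, -0.98]]
ft_force: [4.9, 3.0, -6.4]
opening: 0.0188
grip_force: 20.0
t: 9.3
tool_pos: [0.5327, 0.0087, 0.1886]
tool_rot: [[0.698, 0.702, -0.143], [0.687, -0.712, -0.142], [-0.202, 0.001, -0.979]]
ft_force: [4.1, 1.0, -4.6]
opening: 0.019
grip_force: 20.0
[ 0.58786335 -0.92753503  0.04784676] [ 4.11054988  0.99552125 -4.58580074]
```

```bash
python3 -m handwheel '[[1,0,-0.2,0,0,0,0],[1,0,-0.2,0,0,0,0],[0,0,0,0,0,0,0],[0,0,0,0,0,0,0]]'
python3 -m handwheel '[[0.2,0,0.98,0,0,0,0],[0.1,0,0.5,0,0,0,0],[0,0,0,0,0,0,0],[0,0,0,0,0,0,0]]'
```

```text
t: 9.63
tool_pos: [0.5333, 0.0088, 0.1891]
tool_rot: [[0.698, 0.701, -0.145], [0.686, -0.713, -0.144], [-0.204, 0.001, -0.979]]
ft_force: [-1.0, -2.9, 0.7]
opening: 0.019
grip_force: 20.0
t: 9.97
tool_pos: [0.5327, 0.0078, 0.1878]
tool_rot: [[0.698, 0.701, -0.147], [0.685, -0.714, -0.145], [-0.206, 0.001, -0.979]]
ft_force: [-4.1, -4.4, 4.4]
opening: 0.0192
grip_force: 20.0
```

```bash
python3 -m handwheel '[[-0.3,0,-1.5,0,0,0,0],[0.2,-8.0,-0.04,0.0101,0,0.049,0],[0.2,-8.0,-0.04,0.0101,0,0.049,0],[0.2,-8.0,-0.04,0.0101,0,0.049,0],[0.2,-8.0,-0.04,0.0101,0,0.049,0],[0.2,-8.0,-0.04,0.0101,0,0.049,0],[0.2,-8.0,-0.04,0.0101,0,0.049,0],[0,0,0,0,0,0,0],[0,0,0,0,0,0,0]]'
```

```text
t: 10.72
tool_pos: [0.5055, 0.0486, 0.1887]
tool_rot: [[0.869, 0.461, -0.18], [0.452, -0.887, -0.094], [-0.203, 0.001, -0.979]]
ft_force: [-3.1, -2.5, 1.9]
opening: 0.019
grip_force: 20.0
```

```bash
python3 -m handwheel '[[-1,0,0.2,0,0,0,0],[0.2,-8.0,-0.04,0.0101,0,0.049,0],[0.2,-8.0,-0.04,0.0101,0,0.049,0],[0.2,-8.0,-0.04,0.0101,0,0.049,0],[0.2,-8.0,-0.04,0.0101,0,0.049,0],[0.2,-8.0,-0.04,0.0101,0,0.049,0],[0,0,0,0,0,0,0],[0,0,0,0,0,0,0]]'
python3 - <<'E'
from h import *
s=status.read_state(); np.set_printoptions(precision=3,suppress=True)
print(s["tool_rot"].T@s["ft_force"],s["moment"],s["joint_pos"])
w=snapshot("wrist"); d=snapshot("side")
A=cv2.resize(d[150:250,170:280],(440,400),interpolation=cv2.INTER_CUBIC); B=cv2.resize(w[60:384, 100:400],(350,378))
cv2.imwrite("pics/g4.png",np.hstack([A,cv2.copyMakeBorder(B,0,22,0,0,0)])[:,:,::-1])
E
```

```text
t: 11.38
tool_pos: [0.4922, 0.0861, 0.1882]
tool_rot: [[0.954, 0.228, -0.194], [0.224, -0.974, -0.047], [-0.2, 0.001, -0.98]]
ft_force: [3.5, -0.5, -4.2]
opening: 0.0187
grip_force: 20.0
[4.086 1.276 3.474] [-0.02  -0.935  0.012] [-0.907  0.223  0.782  1.728 -0.134  1.457 -1.434]
```

View pics/g4.png

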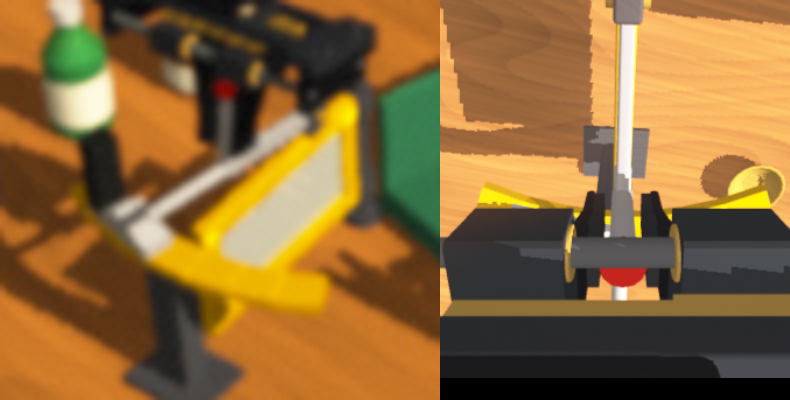

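Side view: bar (150,215)–(300,125) is raised and about to pass above the strike (145,225); black stop beyond. I continue in small steps, watching the sideways force.

```bash
cat > f.py <<'E'
from bench import status; import numpy as np
s=status.read_state(); R=s["tool_rot"]; print("tool F",np.round(R.T@s["ft_force"],2),"M",np.round(R.T@s["moment"],2),"g",round(1.4817-np.arctan2(R[1,0],R[0,0]),3),s["tool_pos"].round(4))
E
python3 -m handwheel '[[0.9,0,-0.2,0,0,0,0],[0.05,-4,0,0.005,0,0.0245,0],[0.05,-4,0,0.005,0,0.0245,0],[0.05,-4,0,0.005,0,0.0245,0],[0.05,-4,0,0.005,0,0.0245,0],[0,0,0,0,0,0,0],[0,0,0,0,0,0,0]]' && python3 f.py
```

```text
t: 12.07
tool_pos: [0.4898, 0.1017, 0.1884]
tool_rot: [[0.972, 0.129, -0.199], [0.126, -0.992, -0.027], [-0.201, 0.001, -0.98]]
ft_force: [4.6, -0.6, -5.1]
opening: 0.019
grip_force: 20.0
tool F [5.4  1.19 4.1 ] M [-0.26  1.16 -0.  ] g 1.353 [0.4898 0.1017 0.1884]
```

```bash
python3 -m handwheel '[[0.02,-2,0,0.0025,0,0.0123,0],[0.02,-2,0,0.0025,0,0.0123,0],[0.02,-2,0,0.0025,0,0.0123,0],[0.02,-2,0,0.0025,0,0.0123,0],[0,0,0,0,0,0,0]]' && python3 f.py
```

```text
t: 12.48
tool_pos: [0.4891, 0.1096, 0.1883]
tool_rot: [[0.977, 0.078, -0.2], [0.076, -0.997, -0.017], [-0.2, 0.001, -0.98]]
ft_force: [6.3, -0.9, -6.4]
opening: 0.0189
grip_force: 20.0
tool F [7.35 1.35 4.98] M [-0.26  1.3  -0.04] g 1.404 [0.4891 0.1096 0.1883]
```

```bash
python3 -m handwheel '[[1.2,0,0,0,0,0,0],[0.8,0,0.4,0,0,0,0],[0.01,-1.0,0,0.0013,0,0.0061,0],[0.01,-1.0,0,0.0013,0,0.0061,0],[0.01,-1.0,0,0.0013,0,0.0061,0],[0.01,-1.0,0,0.0013,0,0.0061,0],[0.01,-1.0,0,0.0013,0,0.0061,0],[0.01,-1.0,0,0.0013,0,0.0061,0],[0,0,0,0,0,0,0]]' && python3 f.py
```

```text
t: 13.23
tool_pos: [0.4887, 0.1163, 0.188]
tool_rot: [[0.978, 0.04, -0.204], [0.039, -0.999, -0.009], [-0.205, 0.0, -0.979]]
ft_force: [-4.5, -0.4, 2.2]
opening: 0.0192
grip_force: 20.0
tool F [-4.91  0.24 -1.24] M [-0.23 -0.91  0.06] g 1.441 [0.4887 0.1163 0.188 ]
```

```bash
python3 -m handwheel '[[0.01,-1.0,0,0.0013,0,0.0061,0],[0.01,-1.0,0,0.0013,0,0.0061,0],[0.01,-1.0,0,0.0013,0,0.0061,0],[0,0,0,0,0,0,0]]' && python3 f.py
```

```text
t: 13.57
tool_pos: [0.4887, 0.1193, 0.188]
tool_rot: [[0.979, 0.022, -0.204], [0.021, -1.0, -0.005], [-0.204, 0.0, -0.979]]
ft_force: [-4.4, -1.1, 3.9]
opening: 0.0188
grip_force: 20.0
tool F [-5.12  1.02 -2.95] M [-0.24 -0.93  0.08] g 1.46 [0.4887 0.1193 0.188 ]
```

```bash
python3 -m handwheel '[[-0.8,0,0,0,0,0,0],[0.01,-1.0,0,0.0013,0,0.0061,0],[0.01,-1.0,0,0.0013,0,0.0061,0],[0,0,0,0,0,0,0]]' && python3 f.py
```

```text
t: 13.9
tool_pos: [0.4887, 0.1214, 0.1879]
tool_rot: [[0.979, 0.009, -0.203], [0.009, -1.0, -0.002], [-0.203, 0.0, -0.979]]
ft_force: [-4.4, -1.6, 4.3]
opening: 0.019
grip_force: 20.0
tool F [-5.16  1.56 -3.3 ] M [-0.27 -0.79  0.04] g 1.473 [0.4887 0.1214 0.1879]
```

```bash
python3 -m handwheel '[[0.01,-1.0,0,0.0013,0,0.0061,0],[0,0,0,0,0,0,0]]' && python3 f.py
```

```text
t: 14.07
tool_pos: [0.4888, 0.1223, 0.1879]
tool_rot: [[0.979, 0.003, -0.203], [0.003, -1.0, -0.001], [-0.203, 0.0, -0.979]]
ft_force: [-5.1, -1.8, 3.7]
opening: 0.0188
grip_force: 20.0
tool F [-5.75  1.78 -2.56] M [-0.29 -0.88  0.09] g 1.479 [0.4888 0.1223 0.1879]
```

```bash
python3 -m handwheel '[[0.01,-1.0,0,0.0013,0,0.0061,0],[0,0,0,0,0,0,0]]' && python3 f.py
```

```text
t: 14.23
tool_pos: [0.4888, 0.1233, 0.1879]
tool_rot: [[0.979, -0.003, -0.203], [-0.003, -1.0, 0.0], [-0.203, 0.0, -0.979]]
ft_force: [-4.6, -0.7, 3.4]
opening: 0.0186
grip_force: 20.0
tool F [-5.18  0.69 -2.37] M [-0.25 -0.89  0.05] g 1.485 [0.4888 0.1233 0.1879]
```

```bash
python3 -m handwheel '[[-0.6,-1.0,0,0.0013,0,0.0061,0],[0,0,0,0,0,0,0]]' && python3 f.py
```

```text
t: 14.4
tool_pos: [0.4888, 0.1242, 0.1879]
tool_rot: [[0.98, -0.01, -0.201], [-0.01, -1.0, 0.002], [-0.201, 0.0, -0.98]]
ft_force: [-3.3, -1.4, 1.5]
opening: 0.0187
grip_force: 20.0
tool F [-3.57  1.48 -0.79] M [-0.3  -0.45  0.09] g 1.492 [0.4888 0.1242 0.1879]
```

```bash
python3 -m handwheel '[[-0.6,-1.0,0,0.0013,0,0.0061,0],[0,0,0,0,0,0,0]]' && python3 f.py
```

```text
t: 14.57
tool_pos: [0.4888, 0.1251, 0.1879]
tool_rot: [[0.98, -0.016, -0.2], [-0.016, -1.0, 0.003], [-0.2, 0.001, -0.98]]
ft_force: [0.1, -2.0, -1.9]
opening: 0.019
grip_force: 20.0
tool F [0.53 1.99 1.82] M [-0.33  0.22  0.08] g 1.498 [0.4888 0.1251 0.1879]
```

```bash
python3 -m handwheel '[[0.01,-1.0,0,0.0013,0,0.0061,0],[0,0,0,0,0,0,0]]' && python3 f.py
```

```text
t: 14.73
tool_pos: [0.4888, 0.1261, 0.1879]
tool_rot: [[0.98, -0.022, -0.2], [-0.022, -1.0, 0.004], [-0.2, 0.001, -0.98]]
ft_force: [1.7, -1.9, -3.1]
opening: 0.019
grip_force: 20.0
tool F [2.3  1.84 2.72] M [-0.28  0.55  0.07] g 1.504 [0.4888 0.1261 0.1879]
```

```bash
python3 -m handwheel '[[0.01,-1.0,0,0.0013,0,0.0061,0],[0,0,0,0,0,0,0]]' && python3 f.py
```

```text
t: 14.9
tool_pos: [0.4888, 0.1271, 0.1879]
tool_rot: [[0.979, -0.029, -0.2], [-0.028, -1.0, 0.005], [-0.2, 0.001, -0.98]]
ft_force: [3.7, -1.3, -2.8]
opening: 0.0189
grip_force: 20.0
tool F [4.26 1.21 2.01] M [-0.3   0.91  0.04] g 1.511 [0.4888 0.1271 0.1879]
```

```bash
python3 -m handwheel '[[0.01,-1.0,0,0.0013,0,0.0061,0],[0,0,0,0,0,0,0]]' && python3 f.py
```

```text
t: 15.07
tool_pos: [0.4888, 0.1274, 0.1879]
tool_rot: [[0.979, -0.035, -0.2], [-0.035, -0.999, 0.006], [-0.2, 0.001, -0.98]]
ft_force: [5.1, -3.2, -4.5]
opening: 0.0191
grip_force: 20.0
tool F [5.97 3.03 3.33] M [-0.57  1.01 -0.04] g 1.517 [0.4888 0.1274 0.1879]
```

Contact with the stop is felt: y advanced only 0.3 of 1 mm and the sideways force rose to 3 N. I ease back 1.5 mm and lower the bar along its arc.

```bash
python3 -m handwheel '[[1.0,1.5,0,-0.0019,0,-0.009,0],[0,0,0,0,0,0,0],[-0.32,0,1.79,0,0.017,0,0],[-0.32,0,1.79,0,0.017,0,0],[-0.32,0,1.79,0,0.017,0,0],[-0.32,0,1.79,0,0.017,0,0],[0,0,0,0,0,0,0]]' && python3 f.py
```

```text
t: 15.65
tool_pos: [0.4864, 0.1267, 0.1808]
tool_rot: [[0.991, -0.025, -0.132], [-0.024, -1.0, 0.004], [-0.132, -0.001, -0.991]]
ft_force: [3.7, -1.9, -4.3]
opening: 0.0189
grip_force: 20.0
tool F [4.28 1.77 3.81] M [-0.42  0.83  0.06] g 1.506 [0.4864 0.1267 0.1808]
```

```bash
python3 -m handwheel '[[-0.32,0,1.79,0,0.017,0,0],[-0.32,0,1.79,0,0.017,0,0],[-0.32,0,1.79,0,0.017,0,0],[0,0,0,0,0,0,0]]' && python3 f.py
```

```text
t: 15.98
tool_pos: [0.4849, 0.1266, 0.1756]
tool_rot: [[0.996, -0.025, -0.081], [-0.025, -1.0, 0.002], [-0.081, -0.0, -0.997]]
ft_force: [4.5, -1.5, -4.1]
opening: 0.0189
grip_force: 20.0
tool F [4.85 1.43 3.69] M [-0.34  0.95  0.06] g 1.506 [0.4849 0.1266 0.1756]
```

```bash
python3 -m handwheel '[[1.0,0,0,0,0,0,0],[-0.32,0,1.79,0,0.017,0,0],[-0.32,0,1.79,0,0.017,0,0],[-0.32,0,1.79,0,0.017,0,0],[0,0,0,0,0,0,0]]' && python3 f.py
```

```text
t: 16.4
tool_pos: [0.4837, 0.1268, 0.17]
tool_rot: [[0.999, -0.024, -0.033], [-0.024, -1.0, 0.001], [-0.033, -0.0, -0.999]]
ft_force: [-1.2, -1.7, 0.5]
opening: 0.0189
grip_force: 20.0
tool F [-1.22  1.7  -0.5 ] M [-0.37 -0.21  0.03] g 1.506 [0.4837 0.1268 0.17  ]
```

```bash
python3 -m handwheel '[[-0.32,0,1.79,0,0.017,0,0],[-0.2,0,0.9,0,0.0085,0,0],[0,0,0,0,0,0,0]]' && python3 f.py
```

```text
t: 16.65
tool_pos: [0.4848, 0.1273, 0.1695]
tool_rot: [[1.0, -0.025, -0.004], [-0.025, -1.0, 0.002], [-0.004, -0.002, -1.0]]
ft_force: [-2.8, -1.4, 7.3]
opening: 0.0191
grip_force: 20.0
tool F [-2.79  1.44 -7.31] M [-0.35 -0.68  0.07] g 1.507 [0.4848 0.1273 0.1695]
```

Resting at level height. I raise 1 mm to unload, then test the hook by moving gently back towards shut until the notch wall answers.

```bash
python3 -m handwheel '[[0,0,-1.5,0,0,0,0],[0,1,0,0,0,-0.006,0],[0,1,0,0,0,-0.006,0],[0,1,0,0,0,-0.006,0],[0,0,0,0,0,0,0]]' && python3 f.py
```

```text
t: 17.07
tool_pos: [0.4845, 0.1236, 0.1696]
tool_rot: [[1.0, -0.007, -0.006], [-0.007, -1.0, 0.0], [-0.006, -0.0, -1.0]]
ft_force: [0.9, -1.7, 2.9]
opening: 0.0189
grip_force: 20.0
tool F [ 0.87  1.66 -2.89] M [-0.2   0.14  0.03] g 1.489 [0.4845 0.1236 0.1696]
```

```bash
python3 -m handwheel '[[0,1,0,0,0,-0.006,0],[0,0,0,0,0,0,0]]' && python3 f.py
```

```text
t: 17.23
tool_pos: [0.4845, 0.1235, 0.1696]
tool_rot: [[1.0, -0.001, -0.006], [-0.001, -1.0, 0.001], [-0.006, -0.001, -1.0]]
ft_force: [2.4, 1.5, 2.5]
opening: 0.0189
grip_force: 20.0
tool F [ 2.37 -1.51 -2.52] M [0.21 0.35 0.04] g 1.482 [0.4845 0.1235 0.1696]
```

```bash
python3 -m handwheel '[[0,1,0,0,0,-0.006,0],[0,0,0,0,0,0,0]]' && python3 f.py
```

```text
t: 17.4
tool_pos: [0.4845, 0.1235, 0.1696]
tool_rot: [[1.0, 0.006, -0.006], [0.006, -1.0, 0.003], [-0.006, -0.003, -1.0]]
ft_force: [4.1, 3.1, 0.6]
opening: 0.0193
grip_force: 20.0
tool F [ 4.16 -3.09 -0.6 ] M [0.76 0.4  0.1 ] g 1.475 [0.4845 0.1235 0.1696]
```

The notch wall holds (play of about 5 mm at the rod, as notch minus bar). I unload, open, and look with the last picture.

```bash
python3 -m handwheel '[[0,-1.4,0,0,0,0.008,0],[0,0,0,0,0,0,0],[0,0,0,0,0,0,30],[0,0,0,0,0,0,40],[0,0,0,0,0,0,50],[0,0,0,0,0,0,60],[0,0,0,0,0,0,60],[0,0,0,0,0,0,60],[0,0,0,0,0,0,60],[0,0,0,0,0,0,60],[0,0,0,0,0,0,60]]' && python3 f.py
python3 - <<'E'
from h import *
w=snapshot("wrist"); d=snapshot("side"); s=snapshot("scene")
A=cv2.resize(d[160:240,180:270],(450,400),interpolation=cv2.INTER_CUBIC); B=cv2.resize(w[60:384, 100:400],(340,367))
C=cv2.resize(s[110:190,215:300],(212,200),interpolation=cv2.INTER_CUBIC)
I=np.zeros((600,790,3),np.uint8); I[:400,:450]=A; I[:367,450:]=B; I[400:,:212]=C
cv2.imwrite("pics/g5.png",I[:,:,::-1])
E
```

```text
t: 18.32
tool_pos: [0.4839, 0.123, 0.1692]
tool_rot: [[1.0, -0.003, -0.008], [-0.003, -1.0, -0.0], [-0.008, 0.0, -1.0]]
ft_force: [-0.7, 0.2, -0.1]
opening: 0.0519
grip_force: 0.0
tool F [-0.7  -0.18  0.09] M [-0.08 -0.14  0.01] g 1.485 [0.4839 0.123  0.1692]
```

View pics/g5.png

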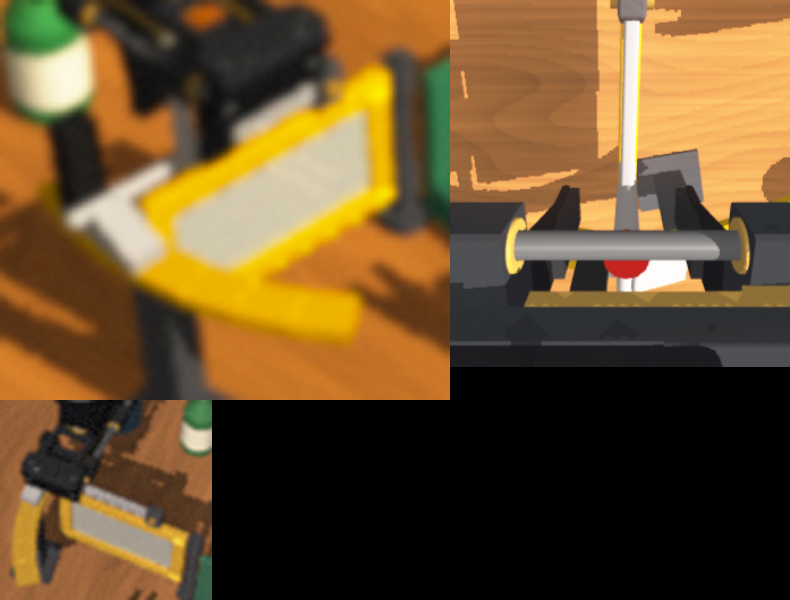

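The bar lies level between the white strike (125,235) and black stop (80,170), and the gate stays open with the fingers off. I retreat straight up.

```bash
python3 -m handwheel '[[0,0,-6,0,0,0,60],[0,0,-12,0,0,0,60],[0,0,-20,0,0,0,60],[0,0,-30,0,0,0,60],[0,0,-30,0,0,0,60],[0,0,-30,0,0,0,60],[0,0,0,0,0,0,60],[0,0,0,0,0,0,60],[0,0,0,0,0,0,60],[0,0,0,0,0,0,60],[0,0,0,0,0,0,60],[0,0,0,0,0,0,60]]' && python3 - <<'E'
from h import *
S=camera_params("side"); im=snapshot("side").astype(int)
# expected red head when hooked, level: hinge + 165 mm along gate at g=1.48
g=1.48+.102; X=[.648-.165*np.sin(g),.122-.165*np.cos(g),.215]; e=proj(S,X)
m=(im[...,0]>110)&(im[...,1]<60)&(im[...,2]<60); ys,xs=np.nonzero(m)
k=np.hypot(xs-e[0],ys-e[1])<25; print("expected",e,"seen",xs[k].mean() if k.any() else None,ys[k].mean() if k.any() else None,k.sum())
E
```

```text
t: 19.47
tool_pos: [0.4844, 0.1229, 0.2964]
tool_rot: [[1.0, -0.003, -0.009], [-0.003, -1.0, -0.001], [-0.009, 0.001, -1.0]]
ft_force: [-0.5, -0.5, 0.6]
opening: 0.052
grip_force: 0.0
expected [214.60637243 173.56718055] seen 214.74074074074073 171.0 27
```

Seen 2.5 px higher than expected; I check the same measure on the first (level, shut) picture for bias.

```bash
python3 - <<'E'
from h import *
for cam in ("side","scene"):
    S=camera_params(cam)
    for im,g0 in ((cv2.imread(f"pics/{cam}0.png")[:,:,::-1].astype(int),.0),(snapshot(cam).astype(int),1.48)):
        g=g0+.102; r=.165
        m=(im[...,0]>90)&(im[...,1]<.45*im[...,0])&(im[...,2]<.45*im[...,0])&(im[...,1]-im[...,2]<15); ys,xs=np.nonzero(m)
        for h,rr in ((.215,.165),(.2225,.158)):
            e=proj(S,[.648-rr*np.sin(g),.122-rr*np.cos(g),h]); k=np.hypot(xs-e[0],ys-e[1])<10
            print(cam,g0,h,"exp",e.round(1),"seen",xs[k].mean().round(1) if k.any() else None,ys[k].mean().round(1) if k.any() else None,k.sum())
E
```

```text
side 0.0 0.215 exp [293.3 176.5] seen 293.5 178.5 12
side 0.0 0.2225 exp [291.7 173.2] seen 293.5 178.5 12
side 1.48 0.215 exp [214.6 173.6] seen 214.8 174.0 6
side 1.48 0.2225 exp [216.3 170.4] seen 214.8 174.0 6
scene 0.0 0.215 exp [269.1 189.6] seen 268.4 189.7 31
scene 0.0 0.2225 exp [270.4 186.5] seen 268.4 189.7 31
scene 1.48 0.215 exp [247.5 132.6] seen 247.6 131.7 25
scene 1.48 0.2225 exp [249.5 131.8] seen 247.6 131.7 25
```

```bash
python3 - <<'E'
from h import *
for cam in ("side","scene"):
    S=camera_params(cam)
    for im,g0 in ((cv2.imread(f"pics/{cam}0.png")[:,:,::-1].astype(float),.0),(snapshot(cam).astype(float),1.48)):
        w=np.clip(im[...,0]-2.2*np.maximum(im[...,1],im[...,2]),0,None); g=g0+.102
        for ph in (0,.07):
            rr=.06+.105*np.cos(ph)-.065*np.sin(ph); h=.15+.105*np.sin(ph)+.065*np.cos(ph)
            e=proj(S,[.648-rr*np.sin(g),.122-rr*np.cos(g),h]); Y,X=np.mgrid[:384,:512]; k=w*(np.hypot(X-e[0],Y-e[1])<9)
            print(cam,g0,ph,e.round(1),((X*k).sum()/k.sum()).round(1),((Y*k).sum()/k.sum()).round(1),k.sum().round(),(k>0).sum())
E
```

```text
side 0.0 0 [293.3 176.5] 294.1 177.3 4354.0 41
side 0.0 0.07 [292.2 173.6] 294.1 177.3 4354.0 41
side 1.48 0 [214.6 173.6] 214.7 173.7 3894.0 32
side 1.48 0.07 [215.7 170.8] 214.7 173.7 3894.0 32
scene 0.0 0 [269.1 189.6] 268.3 189.6 3048.0 37
scene 0.0 0.07 [270.  187.1] 268.3 189.6 3048.0 37
scene 1.48 0 [247.5 132.6] 247.6 131.8 2622.0 33
scene 1.48 0.07 [248.8 131.7] 247.6 131.8 2622.0 33
```

The robust measure agrees with a level bar: seen (214.7,173.7), expected (214.6,173.6) level and (215.7,170.8) raised. The gate has not moved, so I hand in.

```bash
python3 -c "
from bench import workorder; print(workorder.hand_in())"
```

```text
the job is handed in; nothing more can be done
None
```

The gate is hooked open at about 1.48 rad with the bar level in the keeper's notch and the gripper clear, and the job was handed in after about 20 s of the 64 s, with no verdict shown.

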